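# Open the syringe pump for a syringe change

## Robot

A 7-joint arm with a two-finger parallel gripper is mounted at the origin on a cart in front of the work surface, level with it; the furniture and walls round the work are solid. World frame = base frame: x ahead of the robot, y to its left, z up, the work surface at z = 0. Lengths are in m, angles in rad, forces in N, time in s.
With the tool pointing down it reaches from about 0.4 to 0.85 m from the base axis. Payload 4.5 kg.
Tool frame: the origin (TCP) lies on the centre line of the jaws, within the pads' length; the fingertips stand 11 mm ahead of it and the grasp point (between the pads) lies 8 mm behind it; z points along the fingers, y is the line along which they close (so a half turn about z gives the same grasp; the last joint's range is limited). The gripper opens to 88 mm and grips with 3 to 60 N. Pads are 18 mm wide; open, the fingers measure 123 mm over their backs; the gripper's body (75 mm by 187 mm) begins 45 mm behind the grasp point.
Start: joints at [1.353, 0.689, -0.195, 1.565, 0.157, 0.902, -0.215], TCP at [0.156, -0.605, 0.25] pointing down, gripper open.
Joint ranges: [-3.01, 3.01], [-0.46, 2.08], [-1.47, 1.51], [0.13, 2.56], [-1, 4.14], [0.04, 2.09], [-2.66, 2.66]. Speed limits (rad/s): [2.57, 2.57, 3.14, 3.14, 3.14, 3.14, 3.14].

## Interface

Orientations are given as a unit quaternion [x, y, z, w].
In Python, from plant import * gives the robot as it stands. The module is installed in compiled form; this text tells all that it offers.
- The arm moves only by the tool send_rows, never from a script. Its argument "motion" is a list of rows, each an object of numbers: "x", "y", "z": the shift along the tool's x, y, z in cm; "rx", "ry", "rz": the turn, a rotation vector about the tool's x, y, z in rad; "jaw": the finger opening in cm, from 0 to 8.81. In form: [{"x": .., "y": .., "z": .., "rx": .., "ry": .., "rz": .., "jaw": ..}, ...]. A call has exactly 5 rows; each row shifts and turns the commanded pose from where the row before left it, along the tool's axes as they then stand; what a row does not reach is not made up. A row lasts 1/10 s, in which the tool goes at most 50 mm and 8.59 degrees, less where a joint would pass 70% of its speed; a pose out of reach is approached as far as the arm can. A call is refused whole if a number of a shift passes 5 or a number of a turn 0.15, either way. A call with a gripper value outside its range is refused whole. The fingers move at their own pace and stop on an object; "grip_force" is the grip in N (left out, the last holds). Time passes only in rows, so rows that do not move let the fingers close, or fill a call up. It gives the time, the measured TCP pose, the force, the opening and the grip force at its end, in the units of the state.
- get_state(): the state, without advancing time (a new reading comes with each control period).
- snapshot(name): name is "scene" or "side" or "wrist"; returns a dict with "img" (480x640x3 uint8, red, green, blue), "vertical_fov" (degrees; the focal length in pixels is half the picture's height over the tangent of half this angle, whatever the lens; pixels are square), "cx", "cy" (the principal point, pixels), "extrinsics" (4x4, takes a point from camera to world coordinates). Camera axes: x right, y up, looking along -z (the intrinsics and any distortion apply to the point x, -y, -z); pixel columns grow to the right and rows downward; lengths in m; the calibration is good to about 2 mm. A picture is of the moment at which its call begins. There is no depth.
- finish_job(): hands the job in; it is judged then, once.
The state is a dict: "clock": time; "q": joint angles; "qd": joint speeds; "joint_torque": joint torques, N m; "tool_pos": TCP position; "eef_rot": TCP orientation; "contact_force": force on the tool from outside, world axes, zero at the start; "moment": the same for the moment, N m; "opening": opening from 0.0 (shut) to 1.0 (fully open); "finger_force": force on a finger pad.
Only numpy, scipy, OpenCV 4.12 (cv2) and the standard library are available. Lean on these libraries where they do the work, as an engineer would, in place of code of your own. Each camera call takes 0.05 s, during which the arm holds its last target. There are 200 camera calls.

## Task

The infusion is over and the syringe in the pump has to be changed. With a fingertip press the black release pad in the middle of the blue pusher block down and, keeping it down, push the block along its rods away from the syringe until it rests against the red stop collar; then let the pad spring up. After that push the black knob of the clamp arm sideways, away from the pusher block, so that the arm swings right off the syringe barrel, and leave the syringe lying in its cradle and everything else on the bench where it is.

Things in the scene. Friction and masses are not known exactly. Their poses are not given: they have to be found in the camera images.
- syringe_pump: Syringe pump fixed to the bench, white housing 105 x 310 x 50 mm (x, y, z), grey end blocks 94 mm high, two guide rods and a brass screw along the deck. Origin: centre of its underside. y runs along the rods from the syringe (right) to the stop collar (left); front panel at -x; z up. Nothing on it is higher than 125 mm.
- pusher_rest (a point): Centre of the top of the black release pad, 44 (x) x 40 (y) mm, floor of a saddle on the blue pusher block; 100 mm above the bench at rest (the point moves with the block, not down with the pad). Blue lips stand at the saddle's -y and +y ends, 44 mm apart, 6 mm thick, 8 mm above the pad: a shut fingertip fits between and pushes the block by the lip. Block 56 mm long in y. Axes as the pump's.
- release_pad (a joint): Travel of the release pad, m: 0 at rest, 0.006 fully down. Spring: 4.2 N to start, 8.2 N fully down. At rest the half-nut below it grips the screw and holds the block against about 15 N; from about 1.5 mm down it is free. It springs back when let go.
- pusher (a joint): Travel of the pusher block along the pump's +y, m: larger is farther from the syringe. With the pad pressed it slides with about 1.5 N of friction and stays where it is left. Starts between 0 and 0.018.
- pusher_face (a point): Point of the block's +y face that meets the stop collar, on the axis of the front guide rod. Axes as the pump's. The gap to the stop is the distance from here to collar_face along the pump's y.
- collar_face (a point): Centre of the -y face of the red stop collar, 23 mm diameter and 14 mm long, clamped on the front guide rod by a red thumbscrew. It is rigidly fixed; 74 mm above the bench. Axes as the pump's.
- clamp_arm (a joint): Angle of the clamp arm, rad: 0 closed (the arm points to the pump's front, -x, across the syringe barrel), grows as its knob swings to the pump's -y side, away from the pusher block; stop at 1.5 (arm along -y, beside the barrel). Stiff hinge, about 1 N at the knob; it stays where it is left. Starts between 0 and 0.12.
- clamp_knob (a point): The black upright knob at the clamp arm's end, 12 mm diameter; this point is on its axis, 101 mm above the bench; the knob reaches from 88 to 114 mm above the bench, the arm below it up to 90 mm. It moves with the arm, 42 mm from the hinge axis.
- clamp_hinge (a point): Point on the clamp arm's vertical hinge axis, 101 mm above the bench, level with clamp_knob; the pivot itself ends at 95 mm. Axes as the pump's.
- syringe: Spent plastic syringe 114 mm long, 17 mm barrel, lying loose in the pump's cradle with its flange in a slot; origin at the middle of its underside, y axis to the plunger end. Its top is 79 mm above the bench. Not to be disturbed.
- syringe_new: Fresh syringe of the same kind lying on the bench left of the pump. Bystander.
- vial_blue: Vial with blue cap, 13 mm diameter, 43 mm high, standing behind the pump on the right. Bystander.
- vial_green: Vial with green cap, same size, next to it. Bystander.

How it is judged:
By the outcome, as a careful person would: the job done as asked, in the order asked, and still so for the second after the job is handed in, with the robot touching nothing.
It also fails if it takes over 50 s, if anything falls off the work surface, if the arm or the gripper's body presses on something with over 40 N, if the wrist force passes 120 N, or if a joint passes its speed limit or range.

## Working session

There is one attempt and no reset: what is moved stays moved. The work goes in short steps, Python scripts to look and compute and a tool call to move; the robot and the scene stay as the last step left them, time stands still between calls to the robot, and variables do not carry over. Pictures are saved under pics/ and viewed, at most 10 in all, crops included, and the job is handed in when it is done.

Besides the shell and the picture viewer there is one more tool, called by a JSON object that holds its "fn" and its "kwargs", one argument or row to a line. send_rows: Moves the arm, as the interface text tells. Its arguments: {"type":"object","properties":{"motion":{"type":"array"},"grip_force":{"type":"number"}},"required":["motion"]}

```bash
mkdir -p pics; python3 - <<'E'
from plant import *
import cv2,pickle
d={}
for n in ["scene","side"]:
    s=snapshot(n); d[n]=s; cv2.imwrite(f"pics/{n}0.png",s["img"][:,:,::-1])
    print(n,s["vertical_fov"],s["cx"],s["cy"],s["extrinsics"].round(3).tolist() , [k for k in s])
pickle.dump(d,open("d.pkl","wb"))
st=get_state();print(st["clock"],st["tool_pos"],st["eef_rot"],st["opening"])
E
```

```text
scene 52.17105797426624 316.18966784819423 240.45780509765382 [[-0.484, 0.638, -0.599, -0.013], [-0.875, -0.368, 0.315, 0.459], [-0.019, 0.676, 0.736, 0.892], [0.0, 0.0, 0.0, 1.0]] ['img', 'vertical_fov', 'cx', 'cy', 'extrinsics']
side 42.92424958528877 318.72056356595834 240.17003393392096 [[0.949, 0.123, -0.289, 0.294], [-0.314, 0.367, -0.875, -0.808], [-0.001, 0.922, 0.387, 0.518], [0.0, 0.0, 0.0, 1.0]] ['img', 'vertical_fov', 'cx', 'cy', 'extrinsics']
0.1 [ 0.15553286 -0.604768    0.2489837 ] [ 9.92079860e-01  1.25605968e-01 -1.70718143e-04 -8.14825289e-04] 0.9973414972437961
```

View pics/scene0.png

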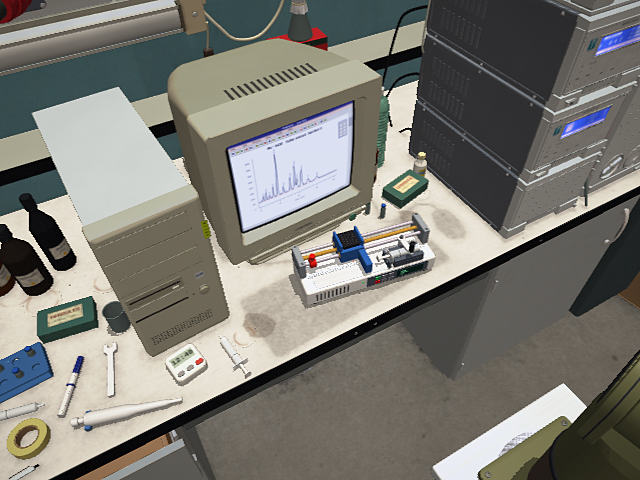

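View pics/side0.png

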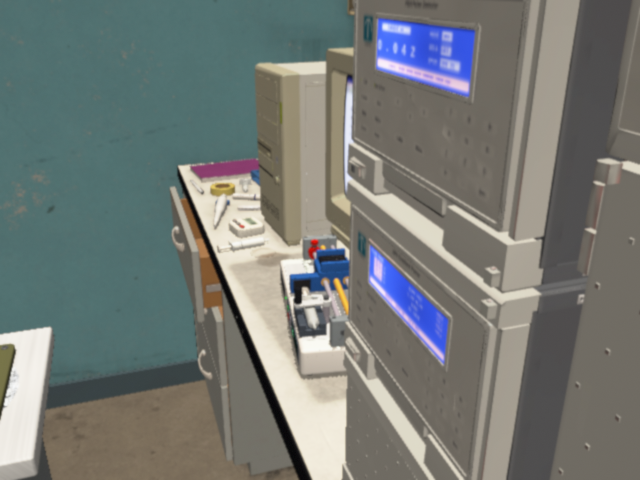

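The scene view shows the pump at about (365,260). The pusher pad is at (348,240), the red collar at (312,262) and the clamp knob near (412,243). The CRT and the instrument stack are close behind and to the right. I'll enlarge crops of both views.

```bash
python3 - <<'E'
import cv2
a=cv2.imread("pics/scene0.png")[205:310,285:440]
cv2.imwrite("pics/c1.png",cv2.resize(a,None,fx=5,fy=5,interpolation=cv2.INTER_CUBIC))
a=cv2.imread("pics/side0.png")[225:385,265:365]
cv2.imwrite("pics/c2.png",cv2.resize(a,None,fx=3.7,fy=3.7,interpolation=cv2.INTER_CUBIC))
E
```

```text
(no output)
```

View pics/c1.png

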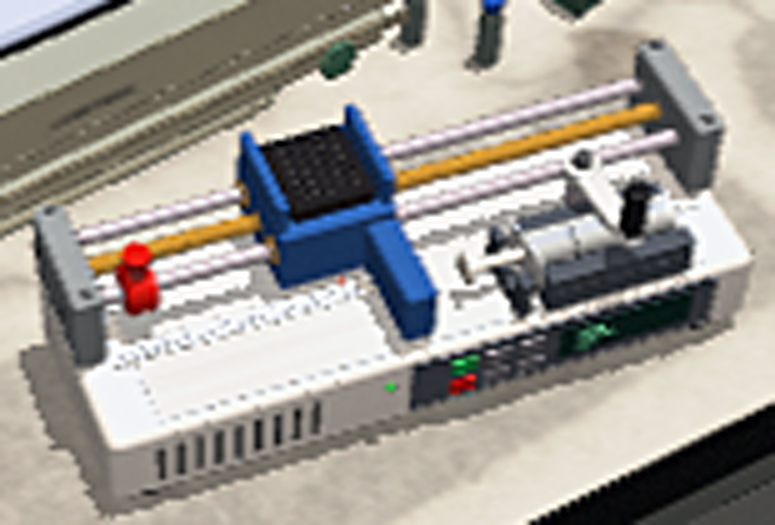

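View pics/c2.png

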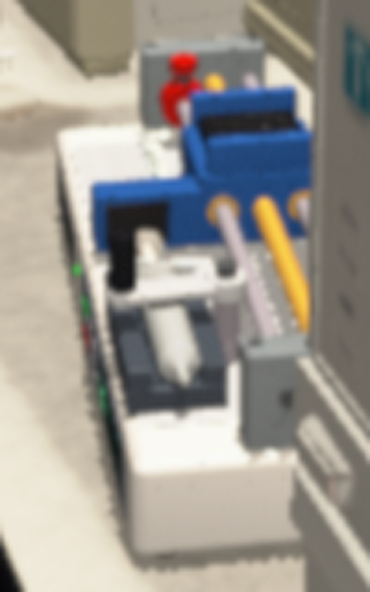

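The scene crop gives these crop pixels: pad centre about (316,171), knob top (636,188), hinge top (583,157), collar −y face (152,283). The side crop shows the knob top at (120,236) and the collar at (180,105). Next I'll project these onto their known heights.

```bash
cat > h.py <<'E'
import numpy as np
def ray(s,u,v):
    f=240/np.tan(np.radians(s["vertical_fov"]/2)); E=s["extrinsics"]
    return E[:3,3],E[:3,:3]@np.array([(u-s["cx"])/f,-(v-s["cy"])/f,-1])
def atz(s,u,v,z):
    o,d=ray(s,u,v); return o+d*(z-o[2])/d[2]
def proj(s,p):
    f=240/np.tan(np.radians(s["vertical_fov"]/2)); E=s["extrinsics"]
    c=E[:3,:3].T@(np.array(p)-E[:3,3]); return s["cx"]-f*c[0]/c[2], s["cy"]+f*c[1]/c[2]
E
python3 - <<'E'
from h import *; import pickle
d=pickle.load(open("d.pkl","rb")); s=d["scene"]; t=d["side"]
P={"padBL":(255,148,.1),"padBR":(342,125,.1),"padFR":(378,195,.1),"padFL":(290,218,.1),"knobtop":(636,188,.114),"knobbot":(630,230,.09),"hinge":(583,157,.095),"collar":(152,283,.074),
"LbBL":(40,212,.094),"LbFR":(103,293,.094),"RbBL":(640,47,.094),"RbFR":(720,120,.094),"houFL":(115,445,.05),"houFR":(750,255,.05),"rodend":(85,295,.074)}
R={}
for k,(u,v,z) in P.items(): R[k]=atz(s,285+u/5,205+v/5,z); print(k,(R[k]*1000).round(1))
a=R["houFL"]-R["houFR"]; print("len",np.linalg.norm(a),"yaw",np.degrees(np.arctan2(-a[0],a[1])))
for k,(u,v,z) in {"knobtop":(120,236,.114),"hinge":(230,268,.095),"lipR":(295,90,.108),"Rb":(243,345,.094),"hFL":(130,455,.05)}.items():
    print("side",k,(atz(t,265+u/3.7,225+v/3.7,z)*1000).round(1))
E
```

```text
padBL [624.9  73.2 100. ]
padBR [617.7  32.4 100. ]
padFR [574.   41.2 100. ]
padFL [581.6  81.2 100. ]
knobtop [512.2 -49.  114. ]
knobbot [509.7 -47.7  90. ]
hinge [551.7 -52.3  95. ]
collar [598.6 140.5  74. ]
LbBL [643.6 171.2  94. ]
LbFR [589.2 169.   94. ]
RbBL [ 596.2 -116.4   94. ]
RbFR [ 540.4 -119.3   94. ]
houFL [545.8 188.2  50. ]
houFR [ 496.8 -110.7   50. ]
rodend [607.2 169.1  74. ]
len 0.30281035417589436 yaw -9.30716206090124
side knobtop [510.1 -56.1 114. ]
side hinge [553.7 -60.8  95. ]
side lipR [629.1  67.6 108. ]
side Rb [ 539.2 -117.7   94. ]
side hFL [ 497. -110.   50.]
```

```bash
python3 - <<'E'
from h import *; import pickle
d=pickle.load(open("d.pkl","rb")); s=d["scene"]; t=d["side"]
for k,(u,v,z) in {"stack nearcorner":(502,237,0),"stack farleft":(412,155,0),"stackfrontright":(638,180,0),"tower near":(153,354,0),"tower r":(228,318,0),"mon L z0":(243,262,0),"mon L z.05":(243,262,.05),"mon R0":(365,208,0),"mon R05":(365,208,.05),"mon c1 z0":(285,248,0),"bench edge":(470,283,0),"bezel botright .1":(375,180,.1),"bezel bl .1":(237,240,.1)}.items():
    print(k,(atz(s,u,v,z)*1000).round(0))
for k,(u,v,z) in {"mon":(330,235,0),"monb":(330,235,.1),"stackfront":(347,365,.0)}.items(): print("side",k,(atz(t,u,v,z)*1000).round(0))
# stereo of monitor front top-right bezel corner (scene 383,72) and others on vertical x planes
o,dd=ray(s,383,72); 
for x in (.7,.75,.8,.85): print("top right corner at x",x,(o+dd*(x-o[0])/dd[0]).round(3))
E
```

```text
stack nearcorner [ 494. -325.    0.]
stack farleft [ 870. -330.    0.]
stackfrontright [ 470. -795.    0.]
tower near [603. 521.   0.]
tower r [608. 353.   0.]
mon L z0 [739. 262.   0.]
mon L z.05 [697. 273.  50.]
mon R0 [750. -90.   0.]
mon R05 [707. -59.  50.]
mon c1 z0 [729. 155.   0.]
bench edge [ 423. -162.   -0.]
bezel botright .1 [ 736. -104.  100.]
bezel bl .1 [720. 271. 100.]
side mon [714. 383.   0.]
side monb [633. 153. 100.]
side stackfront [ 571. -101.    0.]
top right corner at x 0.7 [ 0.7   -0.072  0.412]
top right corner at x 0.75 [ 0.75  -0.11   0.379]
top right corner at x 0.8 [ 0.8   -0.147  0.345]
top right corner at x 0.85 [ 0.85  -0.184  0.311]
```

{"fn": "send_rows", "kwargs": {
  "motion": [
    {"x": 2.1,"y": -2.3,"jaw": 0},
    {"x": 2.1,"y": -2.3,"jaw": 0},
    {"x": 2.1,"y": -2.3,"jaw": 0},
    {"x": 2.1,"y": -2.3,"jaw": 0},
    {"x": 2.1,"y": -2.3,"jaw": 0}
  ]
}}

```text
schema error: expected keys x, y, z, rx, ry, rz, jaw
```

{"fn": "send_rows", "kwargs": {
  "motion": [
    {"x": 2.1,"y": -2.3,"jaw": 0},
    {"x": 2.1,"y": -2.3,"jaw": 0},
    {"x": 2.1,"y": -2.3,"jaw": 0},
    {"x": 2.1,"y": -2.3,"jaw": 0},
    {"x": 2.1,"y": -2.3,"jaw": 0}
  ]
}}

```text
schema error: expected keys x, y, z, rx, ry, rz, jaw
```

{"fn": "send_rows", "kwargs": {
  "motion": [
    {"rz": 0.083,"jaw": 0},
    {"rz": 0.083,"jaw": 0},
    {"rz": 0.083,"jaw": 0},
    {"rz": 0.083,"jaw": 0},
    {"rz": 0.08,"jaw": 0}
  ]
}}

```text
schema error: expected keys x, y, z, rx, ry, rz, jaw
```

{"fn": "send_rows", "kwargs": {
  "motion": [
    {"x": 2.1,"y": -2.3,"z": 0,"rx": 0,"ry": 0,"rz": 0,"jaw": 0},
    {"x": 2.1,"y": -2.3,"z": 0,"rx": 0,"ry": 0,"rz": 0,"jaw": 0},
    {"x": 2.1,"y": -2.3,"z": 0,"rx": 0,"ry": 0,"rz": 0,"jaw": 0},
    {"x": 2.1,"y": -2.3,"z": 0,"rx": 0,"ry": 0,"rz": 0,"jaw": 0},
    {"x": 2.1,"y": -2.3,"z": 0,"rx": 0,"ry": 0,"rz": 0,"jaw": 0}
  ]
}}

```text
clock: 0.6
tool_pos: [0.2291, -0.4664, 0.2495]
eef_rot: [0.992, 0.126, -0.0, -0.0]
contact_force: [0.5, 0.3, 0.6]
opening: 0.568
finger_force: 0.0
```

{"fn": "send_rows", "kwargs": {
  "motion": [
    {"x": 2.1,"y": -2.3,"z": 0,"rx": 0,"ry": 0,"rz": 0,"jaw": 0},
    {"x": 2.1,"y": -2.3,"z": 0,"rx": 0,"ry": 0,"rz": 0,"jaw": 0},
    {"x": 2.1,"y": -2.3,"z": 0,"rx": 0,"ry": 0,"rz": 0,"jaw": 0},
    {"x": 2.1,"y": -2.3,"z": 0,"rx": 0,"ry": 0,"rz": 0,"jaw": 0},
    {"x": 2.1,"y": -2.3,"z": 0,"rx": 0,"ry": 0,"rz": 0,"jaw": 0}
  ]
}}

```text
clock: 1.1
tool_pos: [0.3021, -0.329, 0.2496]
eef_rot: [0.992, 0.126, -0.0, -0.0]
contact_force: [0.7, -0.3, 0.4]
opening: 0.114
finger_force: 0.0
```

{"fn": "send_rows", "kwargs": {
  "motion": [
    {"x": 0,"y": 0,"z": 0,"rx": 0,"ry": 0,"rz": 0.083,"jaw": 0},
    {"x": 0,"y": 0,"z": 0,"rx": 0,"ry": 0,"rz": 0.083,"jaw": 0},
    {"x": 0,"y": 0,"z": 0,"rx": 0,"ry": 0,"rz": 0.083,"jaw": 0},
    {"x": 0,"y": 0,"z": 0,"rx": 0,"ry": 0,"rz": 0.083,"jaw": 0},
    {"x": 0,"y": 0,"z": 0,"rx": 0,"ry": 0,"rz": 0.083,"jaw": 0}
  ]
}}

```text
clock: 1.6
tool_pos: [0.3017, -0.33, 0.2496]
eef_rot: [0.997, -0.083, -0.0, -0.0]
contact_force: [0.0, -0.1, -0.7]
opening: 0.007
finger_force: 0.0
```

{"fn": "send_rows", "kwargs": {
  "motion": [
    {"x": 1.5,"y": -2.9,"z": 0,"rx": 0,"ry": 0,"rz": 0,"jaw": 0},
    {"x": 1.5,"y": -2.9,"z": 0,"rx": 0,"ry": 0,"rz": 0,"jaw": 0},
    {"x": 1.5,"y": -2.9,"z": 0,"rx": 0,"ry": 0,"rz": 0,"jaw": 0},
    {"x": 1.5,"y": -2.9,"z": 0,"rx": 0,"ry": 0,"rz": 0,"jaw": 0},
    {"x": 1.5,"y": -2.9,"z": 0,"rx": 0,"ry": 0,"rz": 0,"jaw": 0}
  ]
}}

```text
clock: 2.1
tool_pos: [0.3999, -0.1981, 0.2496]
eef_rot: [0.997, -0.082, -0.0, -0.0]
contact_force: [0.7, -0.3, -0.8]
opening: 0.004
finger_force: 0.0
```

{"fn": "send_rows", "kwargs": {
  "motion": [
    {"x": 1.5,"y": -2.9,"z": 0,"rx": 0,"ry": 0,"rz": 0,"jaw": 0},
    {"x": 1.5,"y": -2.9,"z": 0,"rx": 0,"ry": 0,"rz": 0,"jaw": 0},
    {"x": 1.5,"y": -2.9,"z": 0,"rx": 0,"ry": 0,"rz": 0,"jaw": 0},
    {"x": 1.5,"y": -2.9,"z": 0,"rx": 0,"ry": 0,"rz": 0,"jaw": 0},
    {"x": 1.5,"y": -2.9,"z": 0,"rx": 0,"ry": 0,"rz": 0,"jaw": 0}
  ]
}}

```text
clock: 2.6
tool_pos: [0.4974, -0.0672, 0.2495]
eef_rot: [0.997, -0.081, -0.0, 0.0]
contact_force: [0.0, -0.3, -0.2]
opening: 0.005
finger_force: 0.0
```

```bash
python3 - <<'E'
from plant import *
import cv2,pickle
st=get_state();print(st["clock"],st["tool_pos"],st["eef_rot"])
s=snapshot("wrist"); pickle.dump(s,open("w1.pkl","wb")); cv2.imwrite("pics/w1.png",s["img"][:,:,::-1])
print(s["vertical_fov"],s["cx"],s["cy"],s["extrinsics"].round(3).tolist())
E
```

```text
2.6 [ 0.49736539 -0.06718552  0.24948463] [ 9.96682985e-01 -8.13812941e-02 -3.29253891e-04  6.69448637e-05]
59.855380548175205 317.72964624359804 242.00761831885094 [[-0.162, 0.947, 0.276, 0.568], [-0.987, -0.155, -0.046, -0.079], [-0.001, -0.28, 0.96, 0.383], [0.0, 0.0, 0.0, 1.0]]
```

View pics/w1.png

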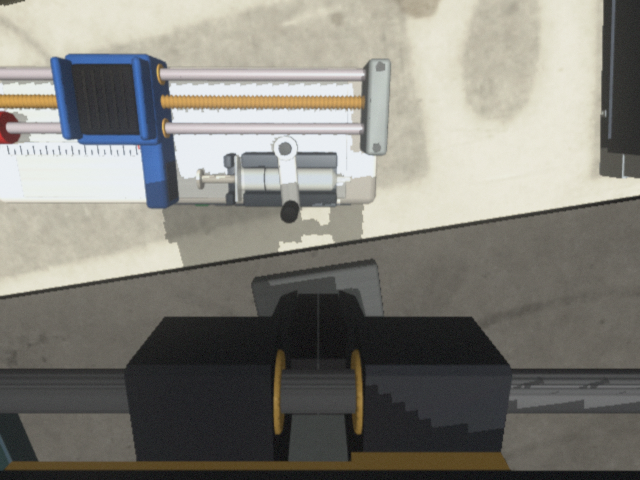

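The wrist view shows the pad centre at (104,100) between lips at about x=58 and 155. The knob top is at (290,210), the hinge at (285,148) and the collar's right face at about (18,128). The rods lie level in the picture, so the yaw is right.

```bash
python3 - <<'E'
from h import *; import pickle
s=pickle.load(open("w1.pkl","rb"))
for k,(u,v,z) in {"pad":(104,100,.1),"padL":(77,100,.1),"padR":(133,100,.1),"lipLouter":(52,100,.108),"lipRouter":(160,100,.108),"padtop":(104,64,.1),"padbot":(104,136,.1),"knob":(290,210,.114),"hinge":(285,148,.095),"collar":(18,128,.074),"tipL":(275,300,.2385),"tipR":(362,300,.2385),"stack":(603,176,.0)}.items():
    p=atz(s,u,v,z); q=p-[0.49737,-.06719,.2495]; print(k,(p*1000).round(1),"tool x,y cm",((.9868*q[0]-.162*q[1])*100).round(2),((-.162*q[0]-.9868*q[1])*100).round(2))
print(proj(s,[0.49737,-.06719,.2385]))
E
```

```text
pad [602.6  54.7 100. ] tool x,y cm 8.41 -13.73
padL [605.4  71.8 100. ] tool x,y cm 8.41 -15.47
padR [599.6  36.2 100. ] tool x,y cm 8.41 -11.86
lipLouter [606.9  83.  108. ] tool x,y cm 8.37 -16.6
lipRouter [595.9  16.3 108. ] tool x,y cm 8.37 -9.84
padtop [623.3  48.2 100. ] tool x,y cm 10.56 -13.42
padbot [580.9  61.5 100. ] tool x,y cm 6.16 -14.05
knob [515. -52. 114.] tool x,y cm 1.49 -1.79
hinge [553.8 -54.4  95. ] tool x,y cm 5.36 -2.18
collar [597.4 133.5  74. ] tool x,y cm 6.62 -21.43
tipL [506.3 -52.8 238.5] tool x,y cm 0.65 -1.57
tipR [501.  -85.1 238.5] tool x,y cm 0.65 1.71
stack [ 477.5 -328.8    0. ] tool x,y cm 2.27 26.14
(np.float64(316.57771017685695), np.float64(315.6710673361641))
```

{"fn": "send_rows", "kwargs": {
  "motion": [
    {"x": 1.2,"y": -2.7,"z": 0,"rx": 0,"ry": 0,"rz": 0,"jaw": 0},
    {"x": 1.2,"y": -2.7,"z": 0,"rx": 0,"ry": 0,"rz": 0,"jaw": 0},
    {"x": 1.2,"y": -2.7,"z": 0,"rx": 0,"ry": 0,"rz": 0,"jaw": 0},
    {"x": 1.2,"y": -2.7,"z": 0,"rx": 0,"ry": 0,"rz": 0,"jaw": 0},
    {"x": 1.2,"y": -2.8,"z": 0,"rx": 0,"ry": 0,"rz": 0,"jaw": 0}
  ]
}}

```text
clock: 3.15
tool_pos: [0.5784, 0.0567, 0.2493]
eef_rot: [0.997, -0.082, -0.0, 0.0]
contact_force: [0.7, 0.1, -0.1]
opening: 0.001
finger_force: 0.0
```

```bash
python3 - <<'E'
from plant import *
import cv2,pickle
st=get_state();print(st["clock"],st["tool_pos"],st["eef_rot"],st["q"])
s=snapshot("wrist"); pickle.dump(s,open("w2.pkl","wb")); cv2.imwrite("pics/w2.png",s["img"][:,:,::-1])
print(s["extrinsics"].round(3).tolist())
E
```

```text
3.15 [0.57838864 0.05671483 0.24934767] [ 9.96666376e-01 -8.15835243e-02 -4.60664794e-04  2.28505880e-04] [-0.19098969  0.62779629  0.02345281  1.70843069 -0.01878803  0.80659122
 -1.89313732]
[[-0.162, 0.947, 0.276, 0.649], [-0.987, -0.156, -0.046, 0.045], [-0.0, -0.28, 0.96, 0.383], [0.0, 0.0, 0.0, 1.0]]
```

View pics/w2.png

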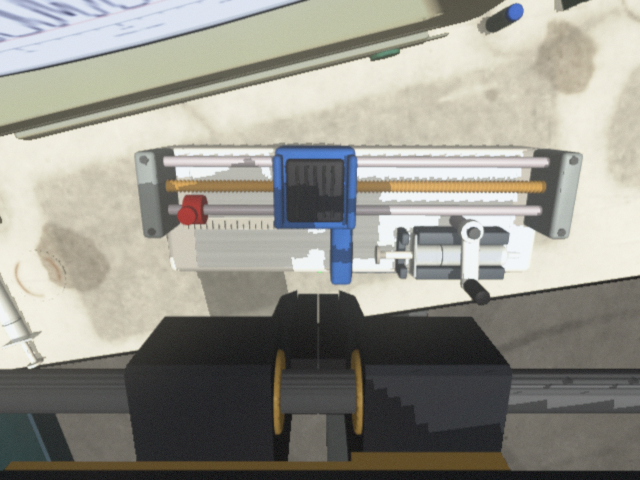

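The pad is now centred at (315,189) and the collar's −y face is at about (206,210). The knob top is at (478,292), the hinge at (472,232). The monitor's lower edge runs from (15,135) to (450,33).

```bash
python3 - <<'E'
from h import *; import pickle
s=pickle.load(open("w2.pkl","rb")); T=np.array([0.57839,.05671,.2493])
for k,(u,v,z) in {"pad":(315.5,189,.1),"padL":(287,189,.1),"padR":(344,189,.1),"padtop":(315,160,.1),"padbot":(315,221,.1),"blockL":(274,190,.105),"blockR":(356,190,.105),"knob":(480,296,.114),"hinge":(472,232,.095),"collar":(206,210,.085),"blockface":(274,212,.1),"tipL":(277,292,.2385),"tipR":(360,292,.2385),"monL0":(15,135,0),"monL.03":(15,135,.03),"monR0":(450,33,.0),"bez.05":(200,60,.05),"bez.15":(200,60,.15),"scr.15":(200,25,.15),"scr.2":(200,25,.2)}.items():
    p=atz(s,u,v,z); q=p-T; print(k,(p*1000).round(1),"tool cm",((.9868*q[0]-.162*q[1])*100).round(2),((-.162*q[0]-.9868*q[1])*100).round(2))
d=pickle.load(open("d.pkl","rb"))["scene"]
E
```

```text
pad [604.8  53.5 100. ] tool cm 2.66 -0.11
padL [607.9  72.7 100. ] tool cm 2.66 -2.06
padR [601.6  34.3 100. ] tool cm 2.66 1.83
padtop [624.1  50.6 100. ] tool cm 4.61 -0.14
padbot [582.7  57.5 100. ] tool cm 0.42 -0.15
blockL [609.4  80.9 105. ] tool cm 2.67 -2.89
blockR [600.5  26.7 105. ] tool cm 2.67 2.61
knob [514.2 -48.1 114. ] tool cm -4.63 11.38
hinge [555.4 -51.7  95. ] tool cm -0.51 11.07
collar [600.2 135.2  85. ] tool cm 0.88 -8.1
blockface [593.7  84.5 100. ] tool cm 1.06 -2.99
tipL [590.5  69.8 238.5] tool cm 0.98 -1.48
tipR [585.5  39.1 238.5] tool cm 0.98 1.63
monL0 [680.3 312.9   0. ] tool cm 5.9 -26.93
monL.03 [677.8 291.9  30. ] tool cm 6.0 -24.82
monR0 [700.1 -75.6   0. ] tool cm 14.15 11.09
bez.05 [705.2 123.6  50. ] tool cm 11.43 -8.65
bez.15 [688.3  99.9 150. ] tool cm 10.15 -6.04
scr.15 [704.3  96.  150. ] tool cm 11.78 -5.91
scr.2 [692.4  85.  200. ] tool cm 10.79 -4.63
```

{"fn": "send_rows", "kwargs": {
  "motion": [
    {"x": 1.0,"y": -0.1,"z": 2.4,"rx": 0,"ry": 0,"rz": 0,"jaw": 0},
    {"x": 1.0,"y": 0,"z": 3,"rx": 0,"ry": 0,"rz": 0,"jaw": 0},
    {"x": 0,"y": 0,"z": 3,"rx": 0,"ry": 0,"rz": 0,"jaw": 0},
    {"x": 0,"y": 0,"z": 3,"rx": 0,"ry": 0,"rz": 0,"jaw": 0},
    {"x": 0,"y": 0,"z": 1,"rx": 0,"ry": 0,"rz": 0,"jaw": 0}
  ]
}}

```text
clock: 3.7
tool_pos: [0.5958, 0.0533, 0.1226]
eef_rot: [0.997, -0.081, -0.003, 0.001]
contact_force: [0.5, -0.5, -0.5]
opening: 0.006
finger_force: 0.0
```

```bash
python3 - <<'E'
from plant import *
import cv2,pickle
st=get_state();print(st["clock"],st["tool_pos"],st["contact_force"])
s=snapshot("wrist"); pickle.dump(s,open("w3.pkl","wb")); cv2.imwrite("pics/w3.png",s["img"][:,:,::-1])
E
```

```text
3.7 [0.59576787 0.05331089 0.12262519] [ 0.50383546 -0.53460539 -0.5491638 ]
```

View pics/w3.png

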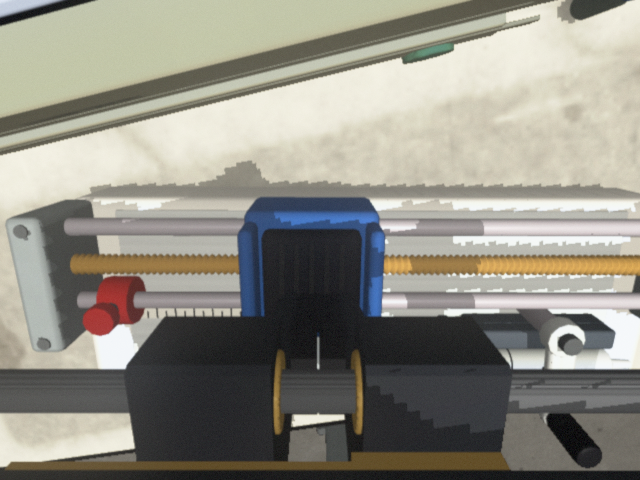

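The finger is at lip height. The lips are centred at x≈312 and the finger at 318, so I'll shift about 2 mm left and then press.

{"fn": "send_rows", "kwargs": {
  "motion": [
    {"x": 0,"y": -0.2,"z": 0,"rx": 0,"ry": 0,"rz": 0,"jaw": 0},
    {"x": 0,"y": 0,"z": 0.5,"rx": 0,"ry": 0,"rz": 0,"jaw": 0},
    {"x": 0,"y": 0,"z": 0.5,"rx": 0,"ry": 0,"rz": 0,"jaw": 0},
    {"x": 0,"y": 0,"z": 0.2,"rx": 0,"ry": 0,"rz": 0,"jaw": 0},
    {"x": 0,"y": 0,"z": 0.2,"rx": 0,"ry": 0,"rz": 0,"jaw": 0}
  ]
}}

```text
clock: 4.25
tool_pos: [0.5986, 0.0557, 0.112]
eef_rot: [0.997, -0.081, 0.0, -0.0]
contact_force: [0.4, -0.1, 0.7]
opening: 0.0
finger_force: 0.0
```

{"fn": "send_rows", "kwargs": {
  "motion": [
    {"x": 0,"y": 0,"z": 0.15,"rx": 0,"ry": 0,"rz": 0,"jaw": 0},
    {"x": 0,"y": 0,"z": 0.1,"rx": 0,"ry": 0,"rz": 0,"jaw": 0},
    {"x": 0,"y": 0,"z": 0,"rx": 0,"ry": 0,"rz": 0,"jaw": 0},
    {"x": 0,"y": 0,"z": 0,"rx": 0,"ry": 0,"rz": 0,"jaw": 0},
    {"x": 0,"y": 0,"z": 0,"rx": 0,"ry": 0,"rz": 0,"jaw": 0}
  ]
}}

```text
clock: 4.75
tool_pos: [0.5987, 0.0557, 0.1098]
eef_rot: [0.997, -0.082, 0.0, -0.0]
contact_force: [-0.7, 0.2, 5.8]
opening: 0.008
finger_force: 2.6
```

{"fn": "send_rows", "kwargs": {
  "motion": [
    {"x": 0,"y": 0,"z": 0.1,"rx": 0,"ry": 0,"rz": 0,"jaw": 0},
    {"x": 0,"y": 0,"z": 0.1,"rx": 0,"ry": 0,"rz": 0,"jaw": 0},
    {"x": 0,"y": 0,"z": 0.1,"rx": 0,"ry": 0,"rz": 0,"jaw": 0},
    {"x": 0,"y": 0,"z": 0,"rx": 0,"ry": 0,"rz": 0,"jaw": 0},
    {"x": 0,"y": 0,"z": 0,"rx": 0,"ry": 0,"rz": 0,"jaw": 0}
  ]
}}

```text
clock: 5.25
tool_pos: [0.5987, 0.0556, 0.107]
eef_rot: [0.997, -0.082, 0.0, -0.0]
contact_force: [0.1, -0.1, 7.6]
opening: 0.01
finger_force: 3.6
```

{"fn": "send_rows", "kwargs": {
  "motion": [
    {"x": 0,"y": -0.3,"z": 0,"rx": 0,"ry": 0,"rz": 0,"jaw": 0},
    {"x": 0,"y": -0.5,"z": 0,"rx": 0,"ry": 0,"rz": 0,"jaw": 0},
    {"x": 0,"y": -0.5,"z": 0,"rx": 0,"ry": 0,"rz": 0,"jaw": 0},
    {"x": 0,"y": -0.5,"z": 0,"rx": 0,"ry": 0,"rz": 0,"jaw": 0},
    {"x": 0,"y": -0.4,"z": 0,"rx": 0,"ry": 0,"rz": 0,"jaw": 0}
  ]
}}

```text
clock: 5.75
tool_pos: [0.6023, 0.0769, 0.107]
eef_rot: [0.997, -0.082, 0.0, 0.0]
contact_force: [-1.3, -1.4, 6.2]
opening: 0.004
finger_force: 3.6
```

{"fn": "send_rows", "kwargs": {
  "motion": [
    {"x": 0,"y": -0.4,"z": 0,"rx": 0,"ry": 0,"rz": 0,"jaw": 0},
    {"x": 0,"y": -0.5,"z": 0,"rx": 0,"ry": 0,"rz": 0,"jaw": 0},
    {"x": 0,"y": -0.5,"z": 0,"rx": 0,"ry": 0,"rz": 0,"jaw": 0},
    {"x": 0,"y": -0.5,"z": 0,"rx": 0,"ry": 0,"rz": 0,"jaw": 0},
    {"x": 0,"y": -0.5,"z": 0,"rx": 0,"ry": 0,"rz": 0,"jaw": 0}
  ]
}}

```text
clock: 6.25
tool_pos: [0.6062, 0.1004, 0.1071]
eef_rot: [0.997, -0.082, 0.0, 0.0]
contact_force: [-1.9, -1.2, 7.2]
opening: 0.004
finger_force: 3.6
```

{"fn": "send_rows", "kwargs": {
  "motion": [
    {"x": 0,"y": -0.3,"z": 0,"rx": 0,"ry": 0,"rz": 0,"jaw": 0},
    {"x": 0,"y": -0.2,"z": 0,"rx": 0,"ry": 0,"rz": 0,"jaw": 0},
    {"x": 0,"y": -0.1,"z": 0,"rx": 0,"ry": 0,"rz": 0,"jaw": 0},
    {"x": 0,"y": -0.1,"z": 0,"rx": 0,"ry": 0,"rz": 0,"jaw": 0},
    {"x": 0,"y": 0,"z": 0,"rx": 0,"ry": 0,"rz": 0,"jaw": 0}
  ]
}}

```text
clock: 6.75
tool_pos: [0.6074, 0.1076, 0.1071]
eef_rot: [0.997, -0.082, 0.0, 0.0]
contact_force: [-1.4, -1.3, 7.4]
opening: 0.006
finger_force: 3.5
```

{"fn": "send_rows", "kwargs": {
  "motion": [
    {"x": 0,"y": -0.1,"z": 0,"rx": 0,"ry": 0,"rz": 0,"jaw": 0},
    {"x": 0,"y": -0.1,"z": 0,"rx": 0,"ry": 0,"rz": 0,"jaw": 0},
    {"x": 0,"y": -0.1,"z": 0,"rx": 0,"ry": 0,"rz": 0,"jaw": 0},
    {"x": 0,"y": 0,"z": 0,"rx": 0,"ry": 0,"rz": 0,"jaw": 0},
    {"x": 0,"y": 0,"z": 0,"rx": 0,"ry": 0,"rz": 0,"jaw": 0}
  ]
}}

```text
clock: 7.25
tool_pos: [0.6079, 0.1105, 0.1071]
eef_rot: [0.997, -0.082, 0.0, 0.0]
contact_force: [-1.4, -1.5, 6.7]
opening: 0.009
finger_force: 3.5
```

{"fn": "send_rows", "kwargs": {
  "motion": [
    {"x": 0,"y": -0.1,"z": 0,"rx": 0,"ry": 0,"rz": 0,"jaw": 0},
    {"x": 0,"y": -0.1,"z": 0,"rx": 0,"ry": 0,"rz": 0,"jaw": 0},
    {"x": 0,"y": -0.1,"z": 0,"rx": 0,"ry": 0,"rz": 0,"jaw": 0},
    {"x": 0,"y": 0,"z": 0,"rx": 0,"ry": 0,"rz": 0,"jaw": 0},
    {"x": 0,"y": 0,"z": 0,"rx": 0,"ry": 0,"rz": 0,"jaw": 0}
  ]
}}

```text
clock: 7.75
tool_pos: [0.608, 0.1111, 0.1069]
eef_rot: [0.997, -0.082, 0.0, 0.002]
contact_force: [-1.6, -4.2, 8.5]
opening: 0.003
finger_force: 3.6
```

```bash
python3 - <<'E'
from plant import *
import cv2
print(get_state()["contact_force"])
s=snapshot("wrist")["img"][:,:,::-1]
t=snapshot("scene")["img"][205:310,285:440,::-1]
import numpy as np
a=s[180:360,0:420]; b=cv2.resize(t,(420,285),interpolation=cv2.INTER_CUBIC)
cv2.imwrite("pics/w4.png",cv2.resize(np.vstack([a,b]),None,fx=1.25,fy=1.25))
E
```

```text
[-1.56355101 -4.22697821  8.5042608 ]
```

View pics/w4.png

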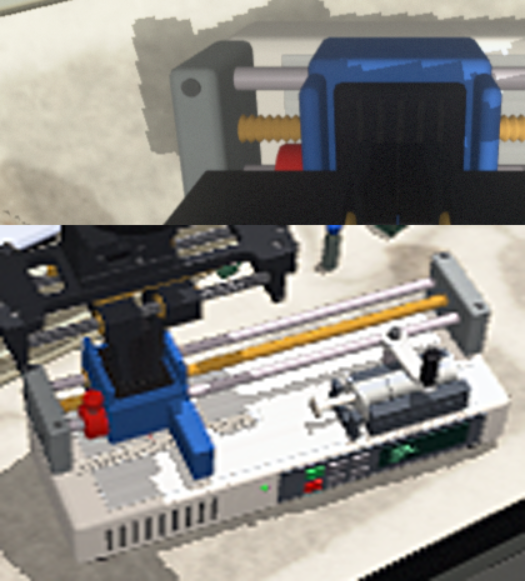

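The crops show the block up against the red collar. I'll push a little more to confirm, then lift.

{"fn": "send_rows", "kwargs": {
  "motion": [
    {"x": 0,"y": -0.15,"z": 0,"rx": 0,"ry": 0,"rz": 0,"jaw": 0},
    {"x": 0,"y": -0.15,"z": 0,"rx": 0,"ry": 0,"rz": 0,"jaw": 0},
    {"x": 0,"y": 0,"z": 0,"rx": 0,"ry": 0,"rz": 0,"jaw": 0},
    {"x": 0,"y": 0,"z": 0,"rx": 0,"ry": 0,"rz": 0,"jaw": 0},
    {"x": 0,"y": 0,"z": 0,"rx": 0,"ry": 0,"rz": 0,"jaw": 0}
  ]
}}

```text
clock: 8.35
tool_pos: [0.6088, 0.1141, 0.107]
eef_rot: [0.997, -0.082, 0.0, 0.002]
contact_force: [-1.7, -4.1, 6.0]
opening: 0.002
finger_force: 3.6
```

{"fn": "send_rows", "kwargs": {
  "motion": [
    {"x": 0,"y": -0.15,"z": 0,"rx": 0,"ry": 0,"rz": 0,"jaw": 0},
    {"x": 0,"y": -0.15,"z": 0,"rx": 0,"ry": 0,"rz": 0,"jaw": 0},
    {"x": 0,"y": 0,"z": 0,"rx": 0,"ry": 0,"rz": 0,"jaw": 0},
    {"x": 0,"y": 0,"z": 0,"rx": 0,"ry": 0,"rz": 0,"jaw": 0},
    {"x": 0,"y": 0,"z": 0,"rx": 0,"ry": 0,"rz": 0,"jaw": 0}
  ]
}}

```text
clock: 8.85
tool_pos: [0.6095, 0.1171, 0.1071]
eef_rot: [0.997, -0.082, 0.001, 0.002]
contact_force: [-1.5, -4.3, 7.1]
opening: 0.007
finger_force: 3.5
```

{"fn": "send_rows", "kwargs": {
  "motion": [
    {"x": 0,"y": -0.1,"z": 0,"rx": 0,"ry": 0,"rz": 0,"jaw": 0},
    {"x": 0,"y": -0.1,"z": 0,"rx": 0,"ry": 0,"rz": 0,"jaw": 0},
    {"x": 0,"y": -0.1,"z": 0,"rx": 0,"ry": 0,"rz": 0,"jaw": 0},
    {"x": 0,"y": 0,"z": 0,"rx": 0,"ry": 0,"rz": 0,"jaw": 0},
    {"x": 0,"y": 0,"z": 0,"rx": 0,"ry": 0,"rz": 0,"jaw": 0}
  ]
}}

```text
clock: 9.35
tool_pos: [0.6096, 0.1178, 0.107]
eef_rot: [0.997, -0.083, 0.0, 0.003]
contact_force: [-2.4, -7.3, 7.8]
opening: 0.009
finger_force: 5.2
```

{"fn": "send_rows", "kwargs": {
  "motion": [
    {"x": 0,"y": 0,"z": -0.2,"rx": 0,"ry": 0,"rz": 0,"jaw": 0},
    {"x": 0,"y": 0,"z": -0.2,"rx": 0,"ry": 0,"rz": 0,"jaw": 0},
    {"x": 0,"y": 0,"z": -0.2,"rx": 0,"ry": 0,"rz": 0,"jaw": 0},
    {"x": 0,"y": 0.3,"z": -0.1,"rx": 0,"ry": 0,"rz": 0,"jaw": 0},
    {"x": 0,"y": 0.1,"z": -0.5,"rx": 0,"ry": 0,"rz": 0,"jaw": 0}
  ]
}}

```text
clock: 9.85
tool_pos: [0.6084, 0.1186, 0.1178]
eef_rot: [0.997, -0.082, -0.001, 0.0]
contact_force: [-0.4, 0.4, 0.5]
opening: 0.006
finger_force: 0.0
```

{"fn": "send_rows", "kwargs": {
  "motion": [
    {"x": 0,"y": 0,"z": -2,"rx": 0,"ry": 0,"rz": 0,"jaw": 0},
    {"x": 0,"y": 0,"z": -2,"rx": 0,"ry": 0,"rz": 0,"jaw": 0},
    {"x": 0,"y": 0,"z": -1,"rx": 0,"ry": 0,"rz": 0,"jaw": 0},
    {"x": 0,"y": 0,"z": 0,"rx": 0,"ry": 0,"rz": 0,"jaw": 0},
    {"x": 0,"y": 0,"z": 0,"rx": 0,"ry": 0,"rz": 0,"jaw": 0}
  ]
}}

```text
clock: 10.35
tool_pos: [0.6085, 0.1191, 0.1678]
eef_rot: [0.997, -0.081, -0.0, -0.0]
contact_force: [0.4, -0.5, -1.1]
opening: 0.006
finger_force: 0.0
```

{"fn": "send_rows", "kwargs": {
  "motion": [
    {"x": -1.4,"y": 3,"z": 0,"rx": 0,"ry": 0,"rz": 0,"jaw": 0},
    {"x": -1.4,"y": 3,"z": 0,"rx": 0,"ry": 0,"rz": 0,"jaw": 0},
    {"x": -1.4,"y": 3,"z": 0,"rx": 0,"ry": 0,"rz": 0,"jaw": 0},
    {"x": -1.4,"y": 3,"z": 0,"rx": 0,"ry": 0,"rz": 0,"jaw": 0},
    {"x": -1.4,"y": 3,"z": 0,"rx": 0,"ry": 0,"rz": 0,"jaw": 0}
  ]
}}

```text
clock: 10.85
tool_pos: [0.5139, -0.0186, 0.1673]
eef_rot: [0.997, -0.081, -0.001, 0.0]
contact_force: [-0.5, -1.1, -0.4]
opening: 0.002
finger_force: 0.0
```

{"fn": "send_rows", "kwargs": {
  "motion": [
    {"x": 0,"y": 0,"z": 1,"rx": 0,"ry": 0,"rz": 0,"jaw": 0},
    {"x": 0,"y": 0,"z": 1,"rx": 0,"ry": 0,"rz": 0,"jaw": 0},
    {"x": 0,"y": 0,"z": 0.5,"rx": 0,"ry": 0,"rz": 0,"jaw": 0},
    {"x": 0,"y": 0,"z": 0,"rx": 0,"ry": 0,"rz": 0,"jaw": 0},
    {"x": 0,"y": 0,"z": 0,"rx": 0,"ry": 0,"rz": 0,"jaw": 0}
  ]
}}

```text
clock: 11.35
tool_pos: [0.5158, -0.0167, 0.1428]
eef_rot: [0.997, -0.081, -0.0, -0.0]
contact_force: [-0.5, -0.1, -0.6]
opening: 0.007
finger_force: 0.0
```

```bash
python3 - <<'E'
from plant import *
import cv2,pickle
st=get_state();print(st["clock"],st["tool_pos"],st["contact_force"])
s=snapshot("wrist"); pickle.dump(s,open("w5.pkl","wb")); cv2.imwrite("pics/w5.png",s["img"][:,:,::-1])
E
```

```text
11.35 [ 0.5158186  -0.01673431  0.1428244 ] [-0.46683373 -0.09504439 -0.60296224]
```

View pics/w5.png

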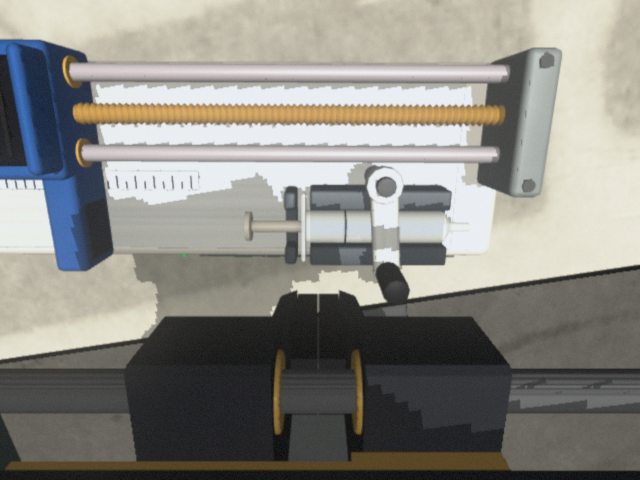

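The syringe is untouched in its cradle. The knob top is at (397,291) and the hinge top at (386,187).

```bash
python3 - <<'E'
from h import *; import pickle
s=pickle.load(open("w5.pkl","rb")); T=np.array([.5158,-.0167,.1428])
for k,(u,v,z) in {"knob":(397,291,.114),"hinge":(386,187,.095)}.items():
    p=atz(s,u,v,z); q=p-T; print(k,(p*1000).round(1),"tool cm",((.9868*q[0]-.162*q[1])*100).round(2),((-.162*q[0]-.9868*q[1])*100).round(2))
E
```

```text
knob [513.  -50.5 114. ] tool cm 0.27 3.38
hinge [554.  -53.5  95. ] tool cm 4.36 3.02
```

{"fn": "send_rows", "kwargs": {
  "motion": [
    {"x": 0,"y": 0,"z": 1.2,"rx": 0,"ry": 0,"rz": 0,"jaw": 0},
    {"x": 0,"y": 0,"z": 1.2,"rx": 0,"ry": 0,"rz": 0,"jaw": 0},
    {"x": 0,"y": 0,"z": 0.8,"rx": 0,"ry": 0,"rz": 0,"jaw": 0},
    {"x": 0,"y": 0,"z": 0,"rx": 0,"ry": 0,"rz": 0,"jaw": 0},
    {"x": 0,"y": 0.3,"z": 0,"rx": 0,"ry": 0,"rz": 0,"jaw": 0}
  ]
}}

```text
clock: 11.9
tool_pos: [0.5148, -0.0204, 0.1108]
eef_rot: [0.997, -0.081, -0.0, -0.0]
contact_force: [0.4, 0.2, -0.7]
opening: 0.005
finger_force: 0.0
```

{"fn": "send_rows", "kwargs": {
  "motion": [
    {"x": 0,"y": 0.4,"z": 0,"rx": 0,"ry": 0,"rz": 0,"jaw": 0},
    {"x": 0,"y": 0.4,"z": 0,"rx": 0,"ry": 0,"rz": 0,"jaw": 0},
    {"x": 0,"y": 0.4,"z": 0,"rx": 0,"ry": 0,"rz": 0,"jaw": 0},
    {"x": 0.1,"y": 0.4,"z": 0,"rx": 0,"ry": 0,"rz": 0,"jaw": 0},
    {"x": 0.1,"y": 0.2,"z": 0,"rx": 0,"ry": 0,"rz": 0,"jaw": 0}
  ]
}}

```text
clock: 12.4
tool_pos: [0.5138, -0.0394, 0.1113]
eef_rot: [0.997, -0.082, -0.0, 0.0]
contact_force: [-0.8, 0.6, 0.7]
opening: 0.002
finger_force: 0.4
```

{"fn": "send_rows", "kwargs": {
  "motion": [
    {"x": 0.1,"y": 0.25,"z": 0,"rx": 0,"ry": 0,"rz": 0,"jaw": 0},
    {"x": 0.13,"y": 0.25,"z": 0,"rx": 0,"ry": 0,"rz": 0,"jaw": 0},
    {"x": 0.13,"y": 0.25,"z": 0,"rx": 0,"ry": 0,"rz": 0,"jaw": 0},
    {"x": 0.15,"y": 0.25,"z": 0,"rx": 0,"ry": 0,"rz": 0,"jaw": 0},
    {"x": 0.15,"y": 0.2,"z": 0,"rx": 0,"ry": 0,"rz": 0,"jaw": 0}
  ]
}}

```text
clock: 12.9
tool_pos: [0.5186, -0.052, 0.1112]
eef_rot: [0.997, -0.082, 0.0, 0.0]
contact_force: [-1.2, 0.9, 0.0]
opening: 0.003
finger_force: 0.3
```

{"fn": "send_rows", "kwargs": {
  "motion": [
    {"x": 0.18,"y": 0.18,"z": 0,"rx": 0,"ry": 0,"rz": 0,"jaw": 0},
    {"x": 0.18,"y": 0.16,"z": 0,"rx": 0,"ry": 0,"rz": 0,"jaw": 0},
    {"x": 0.19,"y": 0.16,"z": 0,"rx": 0,"ry": 0,"rz": 0,"jaw": 0},
    {"x": 0.2,"y": 0.15,"z": 0,"rx": 0,"ry": 0,"rz": 0,"jaw": 0},
    {"x": 0.2,"y": 0.12,"z": 0,"rx": 0,"ry": 0,"rz": 0,"jaw": 0}
  ]
}}

```text
clock: 13.4
tool_pos: [0.5268, -0.0611, 0.1112]
eef_rot: [0.997, -0.082, 0.0, 0.0]
contact_force: [-0.6, 1.3, 0.7]
opening: 0.006
finger_force: 0.4
```

{"fn": "send_rows", "kwargs": {
  "motion": [
    {"x": -0.2,"y": -0.5,"z": 0,"rx": 0,"ry": 0,"rz": 0,"jaw": 0},
    {"x": -0.7,"y": -0.5,"z": 0,"rx": 0,"ry": 0,"rz": 0,"jaw": 0},
    {"x": -0.7,"y": 0,"z": 0,"rx": 0,"ry": 0,"rz": 0,"jaw": 0},
    {"x": -0.7,"y": 0,"z": 0,"rx": 0,"ry": 0,"rz": 0,"jaw": 0},
    {"x": 0,"y": 0,"z": 0,"rx": 0,"ry": 0,"rz": 0,"jaw": 0}
  ]
}}

```text
clock: 13.9
tool_pos: [0.5038, -0.0472, 0.1112]
eef_rot: [0.997, -0.081, -0.001, 0.0]
contact_force: [-0.4, 0.7, -0.1]
opening: 0.008
finger_force: 0.0
```

{"fn": "send_rows", "kwargs": {
  "motion": [
    {"x": 0,"y": 1,"z": 0,"rx": 0,"ry": 0,"rz": 0,"jaw": 0},
    {"x": 0,"y": 1,"z": 0,"rx": 0,"ry": 0,"rz": 0,"jaw": 0},
    {"x": 0,"y": 1,"z": 0,"rx": 0,"ry": 0,"rz": 0,"jaw": 0},
    {"x": 0,"y": 0,"z": 0,"rx": 0,"ry": 0,"rz": 0,"jaw": 0},
    {"x": 0.4,"y": 0,"z": 0,"rx": 0,"ry": 0,"rz": 0,"jaw": 0}
  ]
}}

```text
clock: 14.4
tool_pos: [0.5042, -0.0781, 0.1112]
eef_rot: [0.997, -0.082, -0.0, 0.0]
contact_force: [-0.1, 0.0, 0.4]
opening: 0.008
finger_force: 0.0
```

{"fn": "send_rows", "kwargs": {
  "motion": [
    {"x": 0.4,"y": 0,"z": 0,"rx": 0,"ry": 0,"rz": 0,"jaw": 0},
    {"x": 0.4,"y": 0,"z": 0,"rx": 0,"ry": 0,"rz": 0,"jaw": 0},
    {"x": 0.4,"y": 0,"z": 0,"rx": 0,"ry": 0,"rz": 0,"jaw": 0},
    {"x": 0.3,"y": 0,"z": 0,"rx": 0,"ry": 0,"rz": 0,"jaw": 0},
    {"x": 0.3,"y": 0,"z": 0,"rx": 0,"ry": 0,"rz": 0,"jaw": 0}
  ]
}}

```text
clock: 14.9
tool_pos: [0.5197, -0.0831, 0.1107]
eef_rot: [0.997, -0.083, -0.003, 0.002]
contact_force: [-6.3, -7.1, 1.1]
opening: 0.003
finger_force: 4.0
```

```bash
python3 - <<'E'
from plant import *
import cv2,numpy as np
print(get_state()["contact_force"])
s=snapshot("wrist")["img"][:,:,::-1]; t=snapshot("scene")["img"][:,:,::-1]; d=snapshot("side")["img"][:,:,::-1]
a=cv2.resize(s[100:360,250:570],(400,325)); b=cv2.resize(t[205:285,350:450],(400,320),interpolation=cv2.INTER_CUBIC)
c=cv2.resize(d[225:385,265:365],(390,624),interpolation=cv2.INTER_CUBIC)[:590]
l=np.vstack([a,b])[:590]
cv2.imwrite("pics/w6.png",np.hstack([l,c]))
E
```

```text
[-6.32935503 -7.11323864  1.07986893]
```

View pics/w6.png

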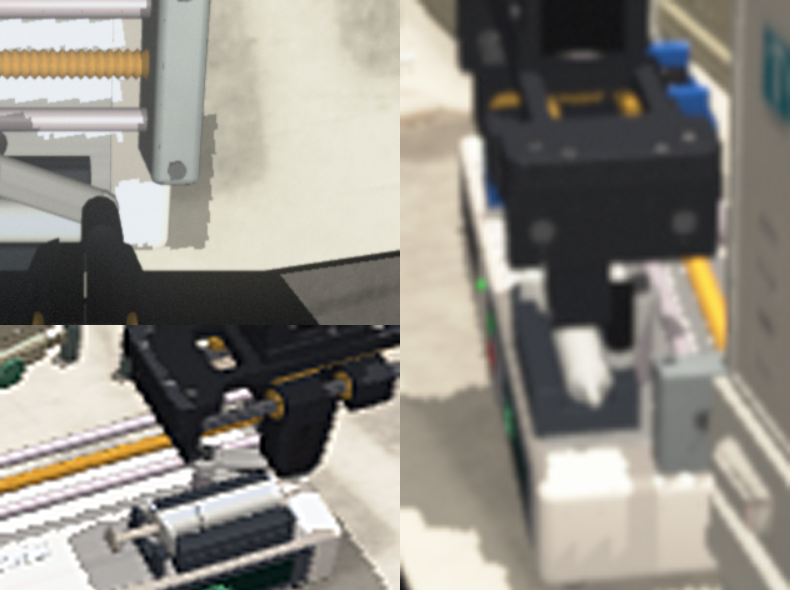

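The wrist crop shows the arm swung to about 65–70°, with the knob on the finger's +x face. The side crop shows the syringe in place. The sideways force is unexpected, so I'll back off and push again from a different y.

{"fn": "send_rows", "kwargs": {
  "motion": [
    {"x": -0.3,"y": 0,"z": 0,"rx": 0,"ry": 0,"rz": 0,"jaw": 0},
    {"x": 0,"y": 0,"z": 0,"rx": 0,"ry": 0,"rz": 0,"jaw": 0},
    {"x": 0,"y": 0,"z": 0,"rx": 0,"ry": 0,"rz": 0,"jaw": 0},
    {"x": 0,"y": 0,"z": 0,"rx": 0,"ry": 0,"rz": 0,"jaw": 0},
    {"x": 0,"y": 0,"z": 0,"rx": 0,"ry": 0,"rz": 0,"jaw": 0}
  ]
}}

```text
clock: 15.55
tool_pos: [0.52, -0.0794, 0.1113]
eef_rot: [0.997, -0.081, 0.0, -0.0]
contact_force: [-0.9, -0.3, -0.6]
opening: 0.006
finger_force: 0.4
```

{"fn": "send_rows", "kwargs": {
  "motion": [
    {"x": -0.5,"y": 0,"z": 0,"rx": 0,"ry": 0,"rz": 0,"jaw": 0},
    {"x": -0.5,"y": 0,"z": 0,"rx": 0,"ry": 0,"rz": 0,"jaw": 0},
    {"x": 0,"y": 0,"z": 0,"rx": 0,"ry": 0,"rz": 0,"jaw": 0},
    {"x": 0,"y": 0,"z": 0,"rx": 0,"ry": 0,"rz": 0,"jaw": 0},
    {"x": 0,"y": 0,"z": 0,"rx": 0,"ry": 0,"rz": 0,"jaw": 0}
  ]
}}

```text
clock: 16.05
tool_pos: [0.5099, -0.0784, 0.1113]
eef_rot: [0.997, -0.082, 0.0, 0.0]
contact_force: [-0.2, 0.0, 0.3]
opening: 0.008
finger_force: 0.0
```

{"fn": "send_rows", "kwargs": {
  "motion": [
    {"x": 0,"y": 0.4,"z": -0.2,"rx": 0,"ry": 0,"rz": 0,"jaw": 0},
    {"x": 0,"y": 0.4,"z": -0.2,"rx": 0,"ry": 0,"rz": 0,"jaw": 0},
    {"x": 0.3,"y": 0,"z": 0,"rx": 0,"ry": 0,"rz": 0,"jaw": 0},
    {"x": 0.3,"y": 0,"z": 0,"rx": 0,"ry": 0,"rz": 0,"jaw": 0},
    {"x": 0.3,"y": 0,"z": 0,"rx": 0,"ry": 0,"rz": 0,"jaw": 0}
  ]
}}

```text
clock: 16.55
tool_pos: [0.5177, -0.0877, 0.1153]
eef_rot: [0.997, -0.082, 0.0, -0.0]
contact_force: [0.2, 0.3, 0.2]
opening: 0.006
finger_force: 0.0
```

{"fn": "send_rows", "kwargs": {
  "motion": [
    {"x": 0.2,"y": 0,"z": 0,"rx": 0,"ry": 0,"rz": 0,"jaw": 0},
    {"x": 0.1,"y": 0,"z": 0,"rx": 0,"ry": 0,"rz": 0,"jaw": 0},
    {"x": 0.1,"y": 0,"z": 0,"rx": 0,"ry": 0,"rz": 0,"jaw": 0},
    {"x": 0,"y": 0,"z": 0,"rx": 0,"ry": 0,"rz": 0,"jaw": 0},
    {"x": 0,"y": 0,"z": 0,"rx": 0,"ry": 0,"rz": 0,"jaw": 0}
  ]
}}

```text
clock: 17.05
tool_pos: [0.5208, -0.0884, 0.1152]
eef_rot: [0.997, -0.082, -0.0, 0.0]
contact_force: [-1.5, 0.5, 0.4]
opening: 0.005
finger_force: 0.4
```

```bash
python3 - <<'E'
from plant import *
st=get_state();print(st["tool_pos"],st["contact_force"],st["moment"])
import numpy as np
# light arm between hinge and knob: coarse grey map of the wrist view around the knob
g=snapshot("wrist")["img"][160:310:6,200:400:5].mean(2)
print("\n".join("".join(" .:-=+*#%@"[int(v/25.6)] for v in r) for r in g))
E
```

```text
[ 0.52082296 -0.08843047  0.11515566] [-1.47590647  0.46045558  0.37099419] [-0.02505622  0.14387161  0.01874493]
++*+++*+++++*++*++*++*++++++++=--+#####*
%%+#@+*@#+%%+%%+*@*+@#+%%=*%++*-=*#####*
@@@@@@@@@@@@@@@@@@@@@@@@@@@%##*:=*#####*
@@@@@@@@@@@@@@@@@@@@@@@@@@@@##+:=*#####+
*@%##*@%##*@%###@%###@%##*%%##+:=*#####+
++++++++++++++++++++++++++++++=-=*#####+
%%%%%%%%%%%%%#*%%%%%%%%%%%%%%%%-=*####*+
#######+++++++++######%%%#%%%%+-+*####*+
****++---++++++++#************-:+**##**=
***+==----**#****#*#*###*#####=:+******=
*+****==--****************####-:+*#*#**=
+******=+++++++++++++++***#####:+******=
**---:*****+==:::::::::***#####:=++=+**=
*=----+********++=-:-::**######+=====**=
=+----*************++=-***###@%%-=*==+==
-++--**+***************+==###@@@@%%*===+
:::=+=:-+*************-:::+##@@@@@@*+==+
+***********+********=::.::*#@@@@@@*++++
################*+***::.::.*#@@@@@@+++++
%%%%%%%%%%%%%%%%%%%%*..:..:*#@@@@@@+++++
#%%%%%%%%%%%%%%%%%%%%.:::::=%@@@@@@+++++
%%%%%%%%%%%%%%%%%%%%%....:.-#@@@@@@+++++
******#****#******=.*......+:+%@@@@+++++
::::::::::::::::.............:.:*+*%#%%#
::::::::::::::::................%%%%%%%%
```

The knob now moves freely at about 1.5 N, so I'll carry on toward the stop.

{"fn": "send_rows", "kwargs": {
  "motion": [
    {"x": 0.1,"y": 0,"z": 0,"rx": 0,"ry": 0,"rz": 0,"jaw": 0},
    {"x": 0.1,"y": 0,"z": 0,"rx": 0,"ry": 0,"rz": 0,"jaw": 0},
    {"x": 0.1,"y": 0,"z": 0,"rx": 0,"ry": 0,"rz": 0,"jaw": 0},
    {"x": 0.1,"y": 0,"z": 0,"rx": 0,"ry": 0,"rz": 0,"jaw": 0},
    {"x": 0,"y": 0,"z": 0,"rx": 0,"ry": 0,"rz": 0,"jaw": 0}
  ]
}}

```text
clock: 17.6
tool_pos: [0.5254, -0.089, 0.1152]
eef_rot: [0.997, -0.081, 0.0, -0.0]
contact_force: [-1.0, -0.0, 0.2]
opening: 0.0
finger_force: 0.3
```

{"fn": "send_rows", "kwargs": {
  "motion": [
    {"x": 0.1,"y": 0,"z": 0,"rx": 0,"ry": 0,"rz": 0,"jaw": 0},
    {"x": 0.1,"y": 0,"z": 0,"rx": 0,"ry": 0,"rz": 0,"jaw": 0},
    {"x": 0.1,"y": 0,"z": 0,"rx": 0,"ry": 0,"rz": 0,"jaw": 0},
    {"x": 0,"y": 0,"z": 0,"rx": 0,"ry": 0,"rz": 0,"jaw": 0},
    {"x": 0,"y": 0,"z": 0,"rx": 0,"ry": 0,"rz": 0,"jaw": 0}
  ]
}}

```text
clock: 18.1
tool_pos: [0.5284, -0.0894, 0.1153]
eef_rot: [0.997, -0.081, 0.0, -0.0]
contact_force: [-0.8, 0.1, -0.3]
opening: 0.006
finger_force: 0.2
```

{"fn": "send_rows", "kwargs": {
  "motion": [
    {"x": 0.1,"y": 0,"z": 0,"rx": 0,"ry": 0,"rz": 0,"jaw": 0},
    {"x": 0.1,"y": 0,"z": 0,"rx": 0,"ry": 0,"rz": 0,"jaw": 0},
    {"x": 0,"y": 0,"z": 0,"rx": 0,"ry": 0,"rz": 0,"jaw": 0},
    {"x": 0,"y": 0,"z": 0,"rx": 0,"ry": 0,"rz": 0,"jaw": 0},
    {"x": 0,"y": 0,"z": 0,"rx": 0,"ry": 0,"rz": 0,"jaw": 0}
  ]
}}

```text
clock: 18.6
tool_pos: [0.5299, -0.0899, 0.1152]
eef_rot: [0.997, -0.082, -0.0, 0.0]
contact_force: [-1.5, 0.2, 0.8]
opening: 0.004
finger_force: 0.6
```

{"fn": "send_rows", "kwargs": {
  "motion": [
    {"x": 0.1,"y": 0,"z": 0,"rx": 0,"ry": 0,"rz": 0,"jaw": 0},
    {"x": 0,"y": 0,"z": 0,"rx": 0,"ry": 0,"rz": 0,"jaw": 0},
    {"x": -0.5,"y": 0,"z": 0,"rx": 0,"ry": 0,"rz": 0,"jaw": 0},
    {"x": -0.7,"y": 0,"z": 0,"rx": 0,"ry": 0,"rz": 0,"jaw": 0},
    {"x": 0,"y": 0,"z": 0,"rx": 0,"ry": 0,"rz": 0,"jaw": 0}
  ]
}}

```text
clock: 19.1
tool_pos: [0.5184, -0.0877, 0.1153]
eef_rot: [0.997, -0.081, -0.0, -0.0]
contact_force: [-0.0, 0.0, -0.4]
opening: 0.005
finger_force: 0.0
```

{"fn": "send_rows", "kwargs": {
  "motion": [
    {"x": 0,"y": 0,"z": -2.5,"rx": 0,"ry": 0,"rz": 0,"jaw": 0},
    {"x": 0,"y": 0,"z": -3,"rx": 0,"ry": 0,"rz": 0,"jaw": 0},
    {"x": 0,"y": 0,"z": -3,"rx": 0,"ry": 0,"rz": 0,"jaw": 0},
    {"x": -1,"y": 0,"z": -3,"rx": 0,"ry": 0,"rz": 0,"jaw": 0},
    {"x": -1,"y": 0,"z": 0,"rx": 0,"ry": 0,"rz": 0,"jaw": 0}
  ]
}}

```text
clock: 19.6
tool_pos: [0.502, -0.085, 0.2337]
eef_rot: [0.997, -0.082, 0.004, 0.0]
contact_force: [0.0, -0.5, -0.4]
opening: 0.004
finger_force: 0.0
```

```bash
python3 - <<'E'
from plant import *
from h import *
import cv2
st=get_state();print(st["clock"],st["tool_pos"],st["contact_force"])
s=snapshot("wrist"); im=s["img"].astype(int)
cv2.imwrite("pics/w7.png",s["img"][:,:,::-1])
H=np.array([.554,-.0535]);
for th in (1.2,1.35,1.5):
    k=H+.042*(-np.cos(th)*np.array([.987,-.162])+np.sin(th)*np.array([-.162,-.987])); print(th,k.round(4),np.round(proj(s,[*k,.114])))
print("hinge",np.round(proj(s,[*H,.095])))
u,v=map(int,proj(s,[*H,.095])); print(u,v)
g=im[v-40:v+64:4,u-60:u+160:3].mean(2)
print("\n".join("".join(" .:-=+*#%@"[int(x/25.6)] for x in r) for r in g))
# gap between blue block and red collar
r,gg,b=im[...,0],im[...,1],im[...,2]
red=(r>120)&(gg<70)&(b<70); blue=(b>90)&(r<70)&(b>gg+30)
t=snapshot("scene"); q=t["img"].astype(int)
for n,i in(("wrist",im),("scene",q)):
    r,gg,b=i[...,0],i[...,1],i[...,2]
    R=(r>120)&(gg<60)&(b<60); B=(b>80)&(r<60)&(b>gg+30)
    if n=="scene": R[:205]=R[310:]=0;R[:,:285]=R[:,340:]=0;B[:205]=B[310:]=0;B[:,:285]=B[:,385:]=0
    for m in(R,B):
        ys,xs=np.nonzero(m); print(n,len(xs),(xs.min(),xs.max(),ys.min(),ys.max()) if len(xs) else "")
E
```

```text
19.6 [ 0.50203507 -0.08496847  0.23367604] [ 0.04413251 -0.53616773 -0.38595708]
1.2 [ 0.5326 -0.0897] [317. 191.]
1.35 [ 0.5383 -0.0925] [320. 181.]
1.5 [ 0.5443 -0.0944] [321. 171.]
hinge [256. 163.]
256 163
@%%@@@%%@@@@%%@@@%%%%@@%%@%@%%@@#@%%@%%%%%%#%%##==*#####+####***#*#####%%%
@@@@@@@@@@@@@@@@@@@@@@@@@@@@@@@@@@@@@@@@@@@@@###==*#####+##############%%%
@@@@@@@@@@@@@@@@@@@@@@@@@@@@@@@@@@@@@@@@@@@@@###-=*#####+##############%%%
%@@@@%%@@@%%@@@@@@@@@%@@@@@@@@@@%@@@@@@@@@@%@%##==*#####+###############%%
################################################+=*#####+###############%%
%%%%%%%%%%%%%%%%%%%%%%%%%%%%%%%%%%%%%%%%%%%%%%%%+=*#####+#########**####%%
+*+*++*++++++**+********+**+***+*+++*++***+**++===*#####+########*######%%
@@@@@@@@@@@@@@@@@@%##%*##@@@@@@@@@@@@@@@@@@%@%##-=*#####+###############%%
@@@@@@@@@@@@@@@@@@@@@@@@#%###***#**#%%#@@%@%@%##-=*####*+###############%%
@@@@@@@@@@@@@@@@@%@*===@@%@@@@@@@@@@@@%%%***%%##-=*#++#*+*#*############%%
@@@@@@@@@@@@@@@@@@%====%@%@@@@@@@@@@@@#*::::-###=+#*++**+###########*###%%
@@#+*%@#---------#@====%@%@@@@@@@@@@@%#=-----#@@@=*#++***########
[... 576 characters left out ...]
*#*########*+++++###%#%%%%%%%%%%%
**+-#++%######+#######################+-****########*+++++%%%%%%%%%%%%%%%%
**+:#==*---:::-::---::-----:---::-----::@%%%@@%%@@##*++++#%%%%%%%%%%%%%%%%
*=--*===--------------------------------@@@%@@@@@@##*++++*%%%%%%%%%%%%%%%%
*=-:*+==--------------------------------@@@@@@@@@@***++++*%%%%%%%%%%%%%%%%
---::------:----------------------------+++++*+++++++++++#%%%%%%%%%%%%%%%%
================-====-==============***#%%%%%%+++++++++++#%%%%%%%%%%%%%%%%
wrist 0 
wrist 937 (np.int64(0), np.int64(55), np.int64(67), np.int64(206))
scene 70 (np.int64(308), np.int64(316), np.int64(253), np.int64(266))
scene 509 (np.int64(309), np.int64(384), np.int64(205), np.int64(279))
```

The knob is at the 1.5 rad position and the syringe is undisturbed. One last numeric check of the gap between the block and the collar.

{"fn": "send_rows", "kwargs": {
  "motion": [
    {"x": 0,"y": -4,"z": 0,"rx": 0,"ry": 0,"rz": 0,"jaw": 0},
    {"x": 0,"y": -4,"z": 0,"rx": 0,"ry": 0,"rz": 0,"jaw": 0},
    {"x": 0,"y": -4,"z": 0,"rx": 0,"ry": 0,"rz": 0,"jaw": 0},
    {"x": 0,"y": -4,"z": 0,"rx": 0,"ry": 0,"rz": 0,"jaw": 0},
    {"x": 0,"y": -4,"z": 0,"rx": 0,"ry": 0,"rz": 0,"jaw": 0}
  ]
}}

```text
clock: 20.2
tool_pos: [0.5316, 0.1141, 0.2287]
eef_rot: [0.997, -0.081, -0.001, 0.0]
contact_force: [1.5, 0.2, 0.2]
opening: 0.007
finger_force: 0.0
```

```bash
python3 - <<'E'
from plant import *
from h import *
s=snapshot("wrist"); im=s["img"].astype(int); print(get_state()["tool_pos"])
r,g,b=im[...,0],im[...,1],im[...,2]
R=(r>100)&(g<70)&(b<70); R[300:]=0; B=(b>60)&(r<70)&(b>g+25)
ys,xs=np.nonzero(R); print(xs.min(),xs.max(),ys.min(),ys.max())
for y in range(ys.min(),ys.max()+1,3):
    rx=np.nonzero(R[y])[0]; bx=np.nonzero(B[y])[0]
    print(y,rx.max() if len(rx) else None,bx.min() if len(bx) else None)
E
```

```text
[0.53248882 0.12391859 0.22874186]
241 260 118 150
118 255 258
121 255 263
124 255 258
127 255 258
130 None 264
133 None 258
136 None 264
139 None 265
142 255 258
145 256 259
148 259 262
```

The block touches the collar, with no gap in the picture. Handing in.

```bash
python3 -c "
from plant import *
print(finish_job())"
```

```text
the job is handed in; nothing more can be done
None
```

The job is handed in: the pusher block rests against the red collar with the pad released, the clamp arm is swung fully open to about 1.5 rad, and the syringe is still in its cradle. During the clamp push the finger briefly met an unexplained force of about 10 N, so I backed off and finished the push from 4 mm higher and about 8 mm further to the side.

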